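Raise the clean-air hood's window to the green mark

ROBOT

A 6-joint arm with a two-finger parallel gripper is mounted at the origin on the work surface. World frame = base frame: x ahead of the robot, y to its left, z up, the work surface at z = 0. Lengths are in m, angles in degrees, forces in N, time in s.
With the tool pointing down it reaches from about 0.325 to 0.85 m from the base axis. Payload 4.4 kg.
Tool frame: the origin (TCP) lies at the very end of the fingers, on their centre line; the grasp point (between the pads) lies 19 mm behind it; z points along the fingers, y is the line along which they close (so a half turn about z gives the same grasp; the last joint's range is limited). The gripper opens to 94 mm and grips with 3 to 60 N. Pads are 16 mm wide; open, the fingers measure 119 mm over their backs; the gripper's body (75 mm by 177 mm) begins 78 mm behind the grasp point.
Start: joints at [63.169, 11.837, 88.321, -0, 79.842, -8.623], TCP at [0.18, 0.546, 0.205] pointing down, gripper open.
Joint ranges: [-156.59, 156.59], [-49.26, 127.26], [12.9, 141.05], [-63.56, 243.56], [4.71, 150.69], [-161.64, 161.64]. Speed limits (degrees/s): [159.86, 159.86, 180, 180, 180, 180].

INTERFACE

Orientations are given as a 3x3 rotation matrix whose columns are the frame's x, y, z axes.
In Python, from plant import status, vision, bot gives the robot as it stands.
- The arm moves only by the tool step_arm, never from a script. Its argument "series" is one flat list of numbers, 4 for each row, row after row: the shift along the tool's x, y, z in cm, then the turn about the tool's z in rad. A call has exactly 5 rows; each row is the pose to reach, as a shift and turn from the pose commanded when the call began, along the tool's axes at that moment; what a row does not reach only later rows make up. A row lasts 1/10 s, in which the tool goes at most 50 mm and 8.59 degrees, less where a joint would pass 70% of its speed; a pose out of reach is approached as far as the arm can. A call with a gripper value outside its range is refused whole. "fingers" is the opening in per cent of the stroke, from 0 (shut) to 100 (fully open), set as the call begins (left out, the last holds). The fingers move at their own pace and stop on an object; "squeeze" is the grip in N (left out, the last holds). Time passes only in rows, so rows that repeat a pose let the fingers close, or fill a call up. It gives the time, the measured TCP pose, the force, the opening and the grip force at its end, in the units of the state.
- status.state(): the state, without advancing time (a new reading comes with each control period).
- vision.read_camera(name): name is "scene" or "side" or "wrist"; returns the picture (420x560x3 uint8, blue, green, red); there is no depth.
- vision.calibration(name): a dict with "fx", "fy", "cx", "cy" (pixels), "k1" (the pictures are not rectified: a ray, as slopes to the right and down, at radius r is drawn at 1 + k1 r^2 times it, then the intrinsics apply), "R" (3x3) and "t" (3): a world point X has camera coordinates R X + t; the wrist camera has in their place "T_tool_cam" (4x4, takes a point from camera to tool coordinates, whose origin is the TCP and whose axes are the flange's). Camera axes: x right, y down, z forward; pixel columns grow to the right and rows downward; lengths in m; the calibration is good to about 2 mm. A picture is of the moment at which its call begins: read the wrist's pose just before it. calibration takes no time and is no camera call.
- bot.job_done(): hands the job in; it is judged then, once.
The state is a dict: "t": time; "joints": joint angles; "dq": joint speeds; "tau": joint torques, N m; "ee_pos": TCP position; "ee_rot": TCP orientation; "contact_force": force on the tool from outside, world axes, zero at the start; "wrist_torque": the same for the moment, N m; "opening": finger opening in m; "finger_force": force on a finger pad.
Only numpy, scipy, OpenCV 4.12 (cv2) and the standard library are available. Lean on these libraries where they do the work, as an engineer would, in place of code of your own. Each camera call takes 0.05 s, during which the arm holds its last target. There are 200 camera calls.

TASK

Push the hood's sliding window gently up from beneath its blue lip with your fingertips, until the red pointer on the window stands level with the green marker clip on the left rail, then take the hand away and leave the window there. Only push: do not pinch the lip, and leave the marker, the bottle, the beaker and the dish where they are.

Things in the scene. Friction and masses are not known exactly. Their poses are not given: they have to be found in the camera images.
- hood: Fixed hood, white frame and clear panels, 470 mm wide (y), 310 deep (x -50 to +260), roof at 300, floor at 30. Origin on the bench below the window's foot, mid-width; x into the hood, y to the robot's left, z up; may be turned about z. The front leans back 30 degrees: the window rises along (0.5, 0, 0.866) of this frame between aluminium rails 25 mm wide at y = +-212, tops at 410 mm.
- sash (a joint): The clear window, 390 mm wide, 214 mm long, white frame, on its sloped slide: travel up the slope in m, 0 lowest, 0.19 at the top stop. A balance spring carries its weight (0.7 kg) and slide friction holds it wherever it is left; pushing it along the slope takes about 3 N.
- lip_edge (a point): Outer lower edge of the blue lip, mid-width; 120 mm above the bench when sash is 0. The lip, a shelf 340 mm wide, 8 thick at the window's foot, stands out 40 mm square to the window, along (-0.866, 0, 0.5) of the hood's frame, and has a white cap strip (26 mm deep, 6 thick) on top. The space under it is free, between the rails and 60 mm or more above the hood's floor. z axis up the slope.
- pointer (a point): Tip of the red pointer (a stripe 8 mm high) on the window's left edge, at the height of the lip; it moves with the window. z axis up the slope.
- mark (a point): Middle of the green marker clip at its inner edge, where the pointer passes. The clip wraps round the left rail, 16 mm tall along the slope, 31 mm wide, and stays where it was set (between 0.07 and 0.17 m of window travel). z axis up the slope: when the window is right, pointer and mark coincide.
- bottle: Amber bottle with white cap, 48 mm across and 110 mm high, standing on the bench in front of one end of the hood. Origin under its middle.
- beaker: Open steel beaker, 60 mm across and 85 mm high, standing on the bench in front of the other end of the hood. Origin under its middle.
- dish: Yellow lidded culture dish, 62 mm across and 16 mm high, lying on the hood's floor behind the window. Origin under its middle.
There are look-alikes about, which are no part of the job. What is shaped like the bottle but purple is not meant.

How it is judged (in metres and radians):
On the way:
1. the fingers push the blue lip while the window is still well below the mark (contact force between the fingers and sash_c5 above 0.5 N and z of pointer in the frame of mark below -0.02 m), for 0.05 s.
At the end, for the whole second after the job is handed in: The window rests with its red pointer inside the green clip's height (within 8 mm of its middle along the slope), the marker has not been shifted (8 mm), and bottle, beaker and dish stand where they were (within 30 mm) (z of pointer in the frame of mark between -0.008 and 0.008 m and velocity of joint sash between -0.005 and 0.005 m/s and distance of mark from where it was at the start of the episode below 0.008 m and distance of each of bottle, beaker, dish from where it was at the start of the episode below 0.03 m and angle between each of bottle, beaker, dish's own z axis and vertical below 0.2 rad); the robot touches nothing.
It fails at once if the lip is pinched (fingers on the blue lip and on the cap above it at once) (contact force between the fingers and sash_c5 above 1 N and contact force between the fingers and sash_c6 above 1 N).
It fails at once if the window is thrown up or slammed (faster than 0.4 m/s) (velocity of joint sash above 0.4 m/s or velocity of joint sash below -0.4 m/s).
It fails at once if the marker is shifted (distance of mark from where it was at the start of the episode above 0.008 m).
It fails at once if the bottle, beaker or dish is moved, tipped or lifted (distance of any of bottle, beaker, dish from where it was at the start of the episode above 0.03 m or angle between any of bottle, beaker, dish's own z axis and vertical above 0.5 rad).
It also fails if it takes over 38 s, if anything falls off the work surface, if the arm or the gripper's body presses on something with over 40 N, if the wrist force passes 120 N, or if a joint passes its speed limit or range.

## Working session

There is one attempt and no reset: what is moved stays moved. The work goes in short steps, Python scripts to look and compute and a tool call to move; the robot and the scene stay as the last step left them, time stands still between calls to the robot, and variables do not carry over. Pictures are saved under pics/ and viewed, at most 10 in all, crops included, and the job is handed in when it is done.

Besides the shell and the picture viewer there is one more tool, called as a command line: name --argument value ..., lists and objects as JSON in quotes. step_arm: Moves the arm, as the interface text tells. Its arguments: {"type":"object","properties":{"series":{"type":"array","items":{"type":"number"}},"fingers":{"type":"number"},"squeeze":{"type":"number"}},"required":["series"]}

```bash
mkdir -p pics
python3 - <<'E'
from plant import status, vision, bot
import cv2,numpy as np
np.set_printoptions(precision=4,suppress=True)
s=status.state();print(s['t'],s['ee_pos'],s['ee_rot'],s['opening'])
for n in("scene","side"):
    im=vision.read_camera(n);cv2.imwrite(f"pics/{n}0.png",im)
    c=vision.calibration(n);print(n,c, -np.array(c['R']).T@c['t'])
print(vision.calibration("wrist"))
E
```

```text
0.0 [0.1793 0.5455 0.2043] [[-0.9499  0.3125 -0.001 ]
 [ 0.3125  0.9499 -0.0019]
 [ 0.0003 -0.0022 -1.    ]] 0.09368370324222719
scene {'fx': 447.2346580011321, 'fy': 447.2346580011321, 'cx': 278.94285713912876, 'cy': 206.32508764539116, 'k1': -0.09050810508706891, 'R': array([[ 0.7252,  0.6885, -0.0095],
       [ 0.6398, -0.6789, -0.3602],
       [-0.2545,  0.2551, -0.9328]]), 't': array([-0.3673, -0.2425,  0.9959])} [ 0.6749 -0.1658  0.8381]
side {'fx': 432.17338195507654, 'fy': 432.17338195507654, 'cx': 277.34942923633025, 'cy': 206.30412120107178, 'k1': 0.007483388487367022, 'R': array([[ 0.3411, -0.94  , -0.0039],
       [-0.8724, -0.3151, -0.3736],
       [ 0.35  ,  0.1309, -0.9276]]), 't': array([-0.1417,  0.4611,  0.7485])} [ 0.1886 -0.0859  0.8661]
{'fx': 326.76903417229215, 'fy': 326.76903417229215, 'cx': 274.1679326662105, 'cy': 211.50604006498904, 'k1': 0.003661693170748135, 'T_tool_cam': array([[-0.0007, -0.9654, -0.2607,  0.0759],
       [ 1.    , -0.0008,  0.0001,  0.0002],
       [-0.0003, -0.2607,  0.9654, -0.179 ],
       [ 0.    ,  0.    ,  0.    ,  1.    ]])}
```

View pics/scene0.png

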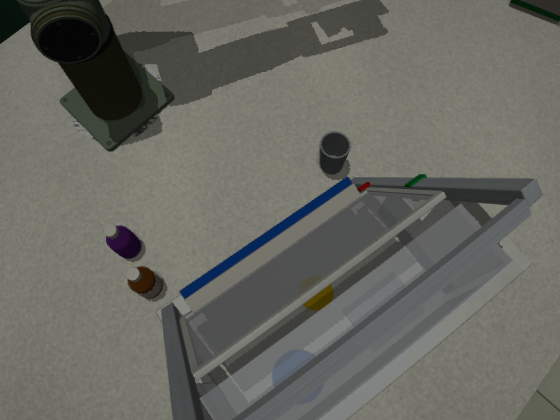

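View pics/side0.png

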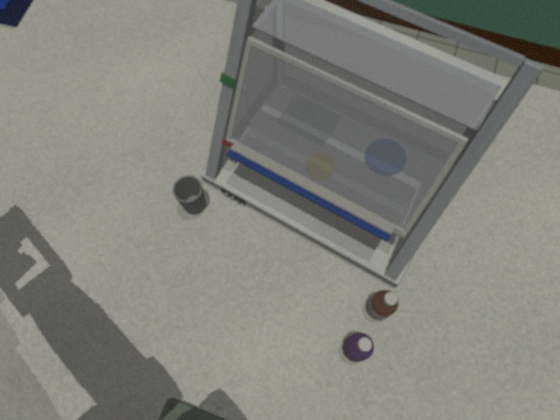

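The scene view shows the blue lip from (183,296) to (351,181), red pointer at (364,187) and green clip at (415,181). The side view shows the lip from (229,155) to (388,235), pointer at (227,144) and clip at (228,80). I'll enlarge both to read the points more exactly.

Run:
```python
import cv2,numpy as np
a=cv2.imread("pics/scene0.png");b=cv2.imread("pics/side0.png")
def crop(im,x,y,w,h,k):
    return cv2.resize(im[y:y+h,x:x+w],None,fx=k,fy=k,interpolation=cv2.INTER_CUBIC)
# scene: left lip/pointer/clip; right lip ; side the same
t=np.hstack([crop(a,335,160,100,72,4),crop(a,150,262,100,72,4)])
u=np.hstack([crop(b,195,65,100,76,4),crop(b,340,200,100,76,4)])
cv2.imwrite("pics/z1.png",np.vstack([t,u]))
v=crop(b,195,120,100,72,6);cv2.imwrite("pics/z2.png",v)
```

```text
(no output)
```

View pics/z1.png

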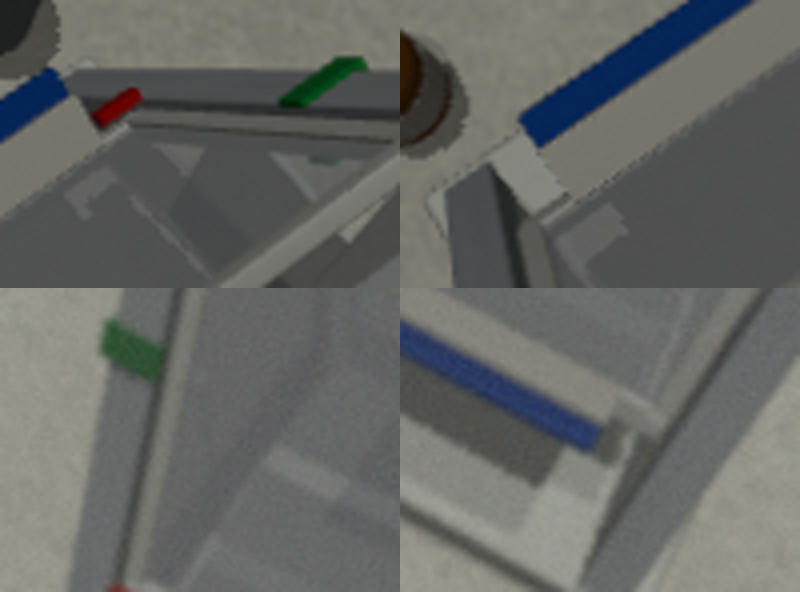

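View pics/z2.png

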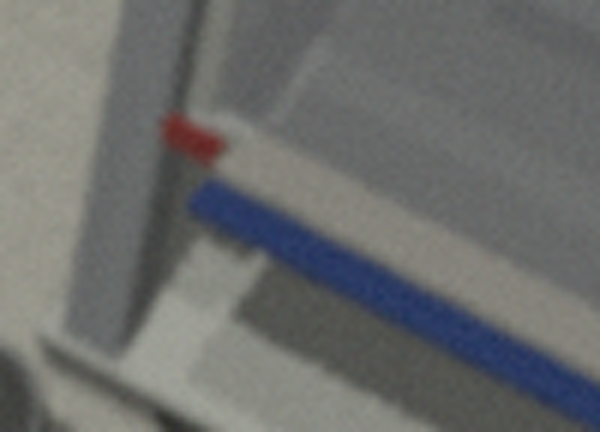

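The crops show the lip's outer edge ends: scene left (348,177.5) and right (180,291.5), side left (226.7,154.5) and right (389,241). The pointer tip is at about (370,184) in the scene view and (222.5,141) in the side view. The clip's inner edge is at about (406,186) and (235,83.5).

```bash
cat > h.py <<'E'
import numpy as np,cv2
from plant import status,vision
np.set_printoptions(precision=4,suppress=True)
C={n:vision.calibration(n) for n in("scene","side","wrist")}
def par(n):
    c=C[n];K=np.array([[c['fx'],0,c['cx']],[0,c['fy'],c['cy']],[0,0,1.]])
    return K,np.array([c['k1'],0,0,0])
def proj(n,X):
    K,d=par(n);R=np.array(C[n]['R']);return cv2.projectPoints(np.atleast_2d(np.float64(X)),cv2.Rodrigues(R)[0],np.array(C[n]['t']),K,d)[0][:,0]
def tri(a,b):
    P=[];U=[]
    for n,p in(("scene",a),("side",b)):
        K,d=par(n);U.append(cv2.undistortPoints(np.float64([[p]]),K,d)[0,0]);P.append(np.c_[C[n]['R'],C[n]['t']])
    X=cv2.triangulatePoints(P[0],P[1],U[0],U[1])[:,0];X=X[:3]/X[3]
    return X
E
python3 - <<'E'
from h import *
pts=dict(L=((348,177.5),(226.7,154.5)),R=((180,291.5),(389,241)),ptr=((370,184),(222.5,141)),mark=((406,186),(235,83.5)),
 Lc=((352,183.8),(229.7,150)),Rc=((185,298.3),(391.2,235.5)))
X={k:tri(*v) for k,v in pts.items()}
for k in X: print(k,X[k],np.r_[proj("scene",X[k])[0]-pts[k][0],proj("side",X[k])[0]-pts[k][1]])
d=X['L']-X['R'];print(np.linalg.norm(d),np.degrees(np.arctan2(-d[0],d[1])))
yaw=np.arctan2(-d[0],d[1]);hx=np.array([np.cos(yaw),np.sin(yaw),0]);up=.5*hx+[0,0,.866]
print('up',up,'travel',(X['mark']-X['ptr'])@up,'other comps',(X['mark']-X['ptr'])@(-.866*hx+[0,0,.5]))
m=(X['L']+X['R'])/2;print('lip mid',m)
E
```

```text
L [0.533  0.1465 0.134 ] [-0.4751  0.4063 -0.4585 -0.3326]
R [ 0.4689 -0.1881  0.1371] [-1.1528  0.7683 -1.1413 -0.5621]
ptr [0.5661 0.1711 0.1173] [-0.4187  0.3648 -0.3982 -0.2952]
mark [0.6247 0.1546 0.2309] [ 0.5176 -0.4743  0.4691  0.3585]
Lc [0.5452 0.1447 0.1307] [ 0.0046 -0.004   0.0045  0.0032]
Rc [ 0.4815 -0.1898  0.1334] [-1.0932  0.7282 -1.0713 -0.5273]
0.3406442373884102 -10.850365438414526
up [ 0.4911 -0.0941  0.866 ] travel 0.12873829978005857 other comps 0.004280392189683423
lip mid [ 0.5009 -0.0208  0.1355]
```

The lip triangulates to 340.6 mm long, as specified. Yaw is -10.9°, lip mid is (0.501,-0.021,0.136) and the travel needed is about 0.129 m. The tool stays vertical, so I'll press the closed fingertips against the lip's outer lower edge from in front and move along the slope. First I move in front of the lip.

step_arm --series '[-3.2, -3.4, 0, 0, -6.4, -6.8, 0, 0, -9.6, -10.2, 0, 0, -12.8, -13.6, 0, 0, -16, -17, 0, 0]' --fingers 0 --squeeze 5

```text
t: 0.6
ee_pos: [0.2786, 0.3329, 0.205]
ee_rot: [[-0.95, 0.312, -0.0], [0.312, 0.95, -0.001], [0.0, -0.001, -1.0]]
contact_force: [1.6, -0.3, -0.3]
opening: 0.0575
finger_force: 0.0
```

step_arm --series '[-3.2, -3.4, 0, 0, -6.4, -6.8, 0, 0, -9.6, -10.2, 0, 0, -12.8, -13.6, 0, 0, -16, -17, 0, 0]'

```text
t: 1.1
ee_pos: [0.3775, 0.1215, 0.2053]
ee_rot: [[-0.95, 0.312, 0.0], [0.312, 0.95, 0.0], [-0.0, 0.0, -1.0]]
contact_force: [1.2, 0.9, 0.1]
opening: 0.0174
finger_force: 0.0
```

step_arm --series '[-3.2, -3.4, 0, -0.03, -6.4, -6.8, 0, -0.06, -9.6, -10.2, 0, -0.1, -10.3, -10.5, 0, -0.128, -10.3, -10.5, 0, -0.128]'

```text
t: 1.6
ee_pos: [0.4427, -0.0102, 0.205]
ee_rot: [[-0.981, 0.192, -0.001], [0.192, 0.981, 0.0], [0.001, 0.0, -1.0]]
contact_force: [-0.2, 0.5, -0.3]
opening: 0.0002
finger_force: 0.0
```

step_arm --series '[0, 0, 2, 0, 0, 0, 5, 0, 0, 0, 8, 0, 0, 0, 9, 0, 0, 0, 9, 0]'

```text
t: 2.1
ee_pos: [0.4404, -0.0075, 0.1139]
ee_rot: [[-0.982, 0.188, -0.004], [0.188, 0.982, 0.001], [0.005, 0.0, -1.0]]
contact_force: [-0.0, -0.6, 0.6]
opening: 0.0003
finger_force: 0.0
```

Run:
```python
from h import *
s=status.state();print(s['t'],s['ee_pos'],s['contact_force'])
a=vision.read_camera("scene");b=vision.read_camera("side");
k=lambda im,x,y:cv2.resize(im[y:y+150,x:x+200],None,fx=2,fy=2,interpolation=cv2.INTER_CUBIC)
cv2.imwrite("pics/p1.png",np.hstack([k(a,180,150),k(b,200,90)]))
```

```text
2.1 [ 0.4404 -0.0075  0.1139] [-0.0077 -0.559   0.5886]
```

View pics/p1.png

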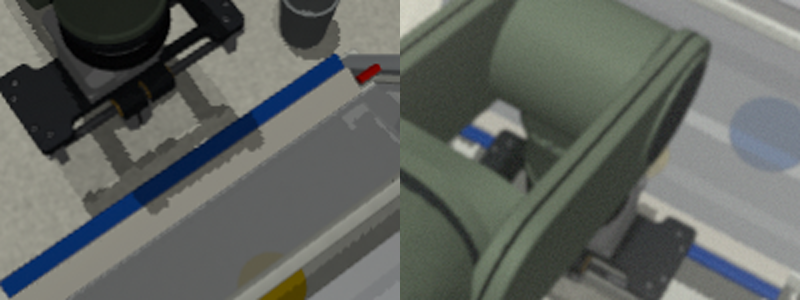

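Scene view: the gripper is in front of the lip's middle and clear of it, the beaker is untouched, and the pointer is visible at crop (368,73). Next I close in.

step_arm --series '[-1.5, 0, 0, 0, -3, 0, 0, 0, -4, 0, 0, 0, -4.5, 0, 0, 0, -4.5, 0, 0, 0]'

```text
t: 2.7
ee_pos: [0.4873, -0.0173, 0.1161]
ee_rot: [[-0.982, 0.189, 0.001], [0.189, 0.982, -0.0], [-0.001, -0.0, -1.0]]
contact_force: [0.1, -0.6, -0.0]
opening: 0.0004
finger_force: 0.0
```

step_arm --series '[-0.2, 0, 0, 0, -0.4, 0, 0, 0, -0.6, 0, 0, 0, -0.8, 0, 0, 0, -1, 0, 0, 0]'

```text
t: 3.2
ee_pos: [0.4882, -0.0174, 0.1144]
ee_rot: [[-0.982, 0.188, -0.019], [0.188, 0.982, 0.003], [0.019, -0.0, -1.0]]
contact_force: [-21.5, 2.5, 17.1]
opening: 0.0004
finger_force: 11.3
```

Contact is made, but a purely horizontal push self-locks by friction (tool pushed up 17 N). I'll ease the preload back and move up along the slope so friction lifts the lip.

step_arm --series '[0.4, 0, -0.1, 0, 0.6, 0, -0.2, 0, 0.5, 0, -0.4, 0, 0.4, 0, -0.6, 0, 0.3, 0, -0.8, 0]'

```text
t: 3.7
ee_pos: [0.4919, -0.0181, 0.1229]
ee_rot: [[-0.982, 0.189, -0.004], [0.189, 0.982, 0.001], [0.004, 0.0, -1.0]]
contact_force: [-5.7, 1.2, -0.5]
opening: 0.0005
finger_force: 2.8
```

step_arm --series '[-0.25, 0, -0.43, 0, -0.5, 0, -0.87, 0, -0.75, 0, -1.3, 0, -1.0, 0, -1.73, 0, -1.25, 0, -2.17, 0]'

```text
t: 4.2
ee_pos: [0.5042, -0.0204, 0.1446]
ee_rot: [[-0.982, 0.189, -0.004], [0.189, 0.982, 0.001], [0.004, 0.0, -1.0]]
contact_force: [-6.6, 0.9, -1.9]
opening: 0.0005
finger_force: 2.9
```

Run:
```python
from h import *
s=status.state();print(s['t'],s['ee_pos'],s['contact_force'])
a=vision.read_camera("scene");
cv2.imwrite("pics/p2.png",cv2.resize(a[130:250,280:440],None,fx=4.5,fy=4.5,interpolation=cv2.INTER_CUBIC))
X=np.array([.5661,.1711,.1173]);up=np.array([.4911,-.0941,.866])
print(proj("scene",[X+up*d for d in (0,.02,.03,.04,.129)]))
```

```text
4.2 [ 0.5042 -0.0204  0.1446] [-6.6463  0.8862 -1.8517]
[[369.5623 184.3762]
 [375.0668 184.6078]
 [377.9202 184.7281]
 [380.8443 184.8517]
 [410.4385 186.114 ]]
```

View pics/p2.png

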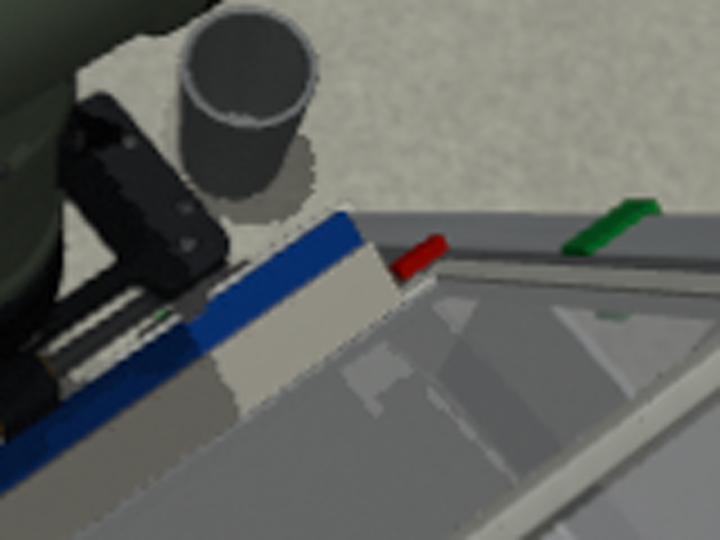

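Red tip is now at (379,184) in the full picture, with the clip's inner edge at about (407,185.6). The window has risen about 34 mm and the push is steady, so I continue about 70 mm and then look again.

step_arm --series '[-0.25, 0, -0.43, 0, -0.5, 0, -0.87, 0, -0.75, 0, -1.3, 0, -1.0, 0, -1.73, 0, -1.25, 0, -2.17, 0]'

```text
t: 4.75
ee_pos: [0.5165, -0.0227, 0.1664]
ee_rot: [[-0.982, 0.189, -0.004], [0.189, 0.982, 0.001], [0.004, 0.0, -1.0]]
contact_force: [-5.8, 0.8, -1.0]
opening: 0.0003
finger_force: 3.0
```

step_arm --series '[-0.25, 0, -0.43, 0, -0.5, 0, -0.87, 0, -0.75, 0, -1.3, 0, -1.0, 0, -1.73, 0, -1.25, 0, -2.17, 0]'

```text
t: 5.25
ee_pos: [0.5288, -0.0251, 0.1881]
ee_rot: [[-0.982, 0.189, -0.004], [0.189, 0.982, 0.001], [0.004, 0.0, -1.0]]
contact_force: [-6.2, 0.9, -1.2]
opening: 0.0008
finger_force: 3.0
```

step_arm --series '[-0.25, 0, -0.43, 0, -0.5, 0, -0.87, 0, -0.75, 0, -1.3, 0, -1.0, 0, -1.73, 0, -1.0, 0, -1.73, 0]'

```text
t: 5.75
ee_pos: [0.5394, -0.0271, 0.2063]
ee_rot: [[-0.982, 0.189, -0.003], [0.189, 0.982, 0.001], [0.003, 0.0, -1.0]]
contact_force: [-5.9, 2.1, 3.3]
opening: 0.0007
finger_force: 3.3
```

Run:
```python
from h import *
s=status.state();print(s['t'],s['ee_pos'],s['contact_force'])
print('travel by TCP x', (s['ee_pos'][0]-.4882)/.4911, 'z',s['ee_pos'][2])
a=vision.read_camera("scene");b=vision.read_camera("side")
cv2.imwrite("pics/s3.png",a);cv2.imwrite("pics/b3.png",b)
k=lambda im,x,y:cv2.resize(im[y:y+75,x:x+50],None,fx=8,fy=8,interpolation=cv2.INTER_CUBIC)
cv2.imwrite("pics/p3.png",np.hstack([k(a,380,150),k(b,205,60)]))
```

```text
5.75 [ 0.5394 -0.0271  0.2063] [-5.9369  2.0845  3.2907]
travel by TCP x 0.10417273051318984 z 0.2063445322764916
```

View pics/p3.png

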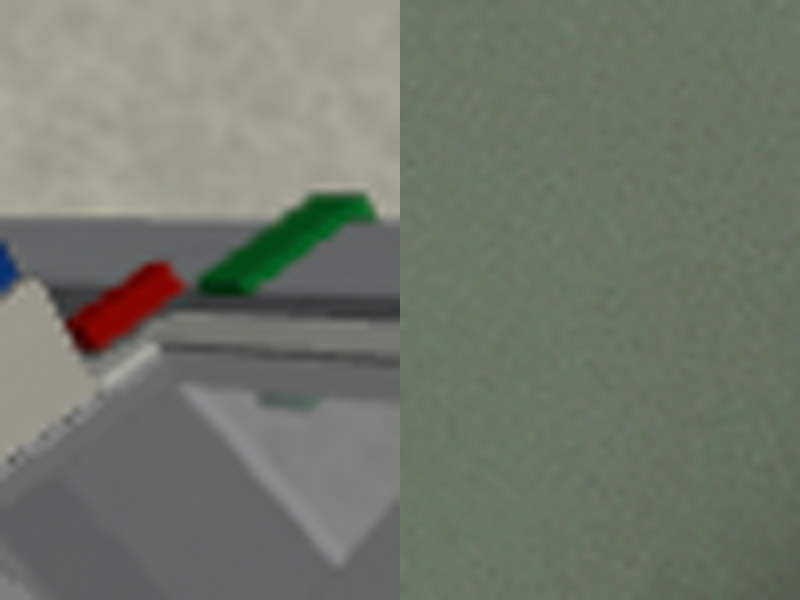

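Red tip is at about (401.5,184.4) and the clip's inner-edge middle at about (408,185.8), leaving roughly 18–25 mm. The side view is blocked by the arm. I'll push 19 mm, back away and check in both cameras.

step_arm --series '[-0.25, 0, -0.43, 0, -0.5, 0, -0.87, 0, -0.75, 0, -1.3, 0, -0.95, 0, -1.65, 0, -0.95, 0, -1.65, 0]'

```text
t: 6.35
ee_pos: [0.5487, -0.0289, 0.2228]
ee_rot: [[-0.982, 0.189, -0.003], [0.189, 0.982, 0.001], [0.003, 0.0, -1.0]]
contact_force: [-6.5, 1.6, 1.4]
opening: 0.0006
finger_force: 3.3
```

step_arm --series '[0.5, 0, 0, 0, 2, 0, 0, 0, 4, 0, 0, 0, 7, 0, 0, 0, 10, 0, 0, 0]'

```text
t: 6.85
ee_pos: [0.452, -0.0107, 0.2232]
ee_rot: [[-0.982, 0.189, 0.004], [0.189, 0.982, -0.001], [-0.004, -0.0, -1.0]]
contact_force: [-0.5, -0.0, 0.2]
opening: 0.0005
finger_force: 0.0
```

step_arm --series '[2.5, 3.3, 0, 0, 5.5, 6.6, 0, 0, 8.5, 10, 0, 0, 11.5, 13.5, 0, 0, 14, 17, 0, 0]'

```text
t: 7.35
ee_pos: [0.3462, 0.1846, 0.2236]
ee_rot: [[-0.982, 0.189, 0.005], [0.189, 0.982, 0.002], [-0.005, 0.002, -1.0]]
contact_force: [1.2, 0.0, -0.4]
opening: 0.0005
finger_force: 0.0
```

step_arm --series '[2.5, 3.3, 0, 0, 5.5, 6.6, 0, 0, 8.5, 10, 0, 0, 11.5, 13.5, 0, 0, 14, 17, 0, 0]'

```text
t: 7.85
ee_pos: [0.2401, 0.379, 0.2237]
ee_rot: [[-0.982, 0.188, 0.004], [0.188, 0.982, 0.004], [-0.003, 0.004, -1.0]]
contact_force: [0.2, 0.9, 0.4]
opening: 0.0005
finger_force: 0.0
```

Run:
```python
from h import *
s=status.state();print(s['t'],s['ee_pos'],s['contact_force'])
a=vision.read_camera("scene");b=vision.read_camera("side")
cv2.imwrite("pics/s4.png",a);cv2.imwrite("pics/b4.png",b)
k=lambda im,x,y:cv2.resize(im[y:y+60,x:x+40],None,fx=10,fy=10,interpolation=cv2.INTER_CUBIC)
cv2.imwrite("pics/p4.png",np.hstack([k(a,390,155),k(b,210,60)]))
```

```text
7.85 [0.2401 0.379  0.2237] [0.2483 0.8545 0.4391]
```

View pics/p4.png

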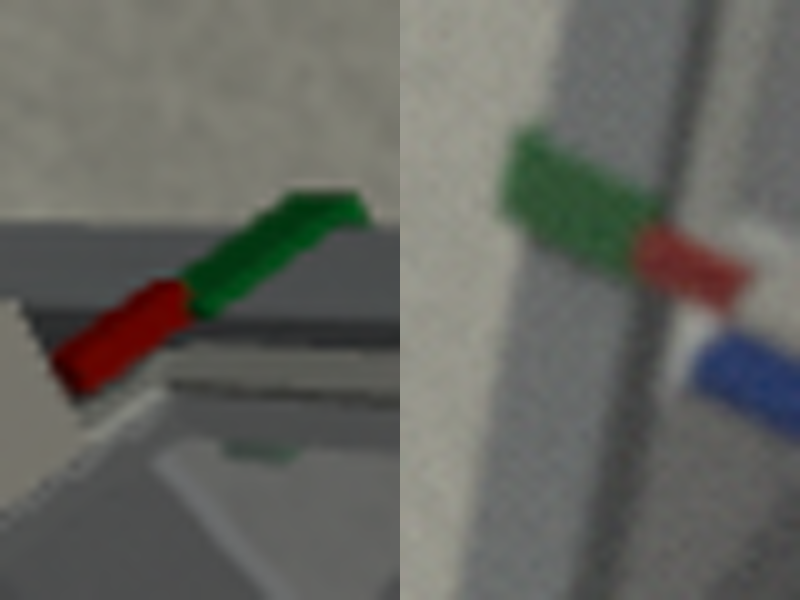

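Both views show the red pointer butted against the clip, within the clip's height. In the side view the tip middle is at crop (650,245) and the clip edge middle at (650,237), about 1.5 mm low, well inside ±8 mm. The hand is clear, so I'm handing in.

```bash
python3 -c "
from plant import bot
print(bot.job_done())"
```

```text
the job is handed in; nothing more can be done
None
```

I pushed the window up about 123 mm by its blue lip and left the red pointer about 1–5 mm below the middle of the green clip (allowed: ±8 mm); the hand is well clear and the job is handed in, with no verdict shown. The tool could only point straight down, so the closed fingertips pressed the lip's outer lower edge from in front instead of from underneath.

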